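# Lock the swivel rest onto the bench ball post

## Task

Lift the loose swivel rest by its wooden saddle, lower its socket onto the steel ball of the bench post and push it fully home, firmly but without forcing the post. Then press its red latch lever all the way down so that the rest is locked upright on the ball, and let go. Keep the lever up until the rest is on the ball, and leave the pewter tea things where they are.

Things in the scene. Friction and masses are not known exactly. Their poses are not given: they have to be found in the camera images.
- rest: Loose aluminium swivel rest, 0.5-0.75 kg, upright on the table. Origin: centre of its underside, z up the socket axis. Flange dia 90, z 0-10; housing dia 51 up to z 58; on top a dark wooden saddle. Socket opens downwards: bore dia 35, mouth flared to 46 over the lowest 10, roof z 52. Red lever on the +x side. Fully home: flange stopped hard on the post's collar, ball centre at z 34
- rest_grip (a point): Middle of the saddle block, on the rest's axis, 83 above its underside; axes as the rest's. Block 60 long (x), 34 wide (y), upright sides from 58 to 98 above the underside, an 8 high ridge at each x end on top (top 106). Grip it across y
- rest_detent (a point): On the rest's axis, 25 above its underside: level of two sprung steel detents standing 7 into the bore from +y and -y. The ball must be pushed past them, 10 to 22 N straight down (the rest's weight is not enough); they first touch it with the rest about 23 above home, give way, then hold the ball from below: raised 3 mm from home, it pulls back with about 10 N
- latch (a joint): Red lever on the rest's +x side: 0 = up (open, sloping up and outwards 40 deg), 0.70 = down (level, locked, hard stop). Turns about a level axis along y at x 30, z 40 of the rest. Stiff: 4 to 10 N on the pad moves it; it stays where left, no spring. Its hook swings under the ball: if the rest is not fully home the hook meets the ball and the lever stops short
- latch_pad (a point): Centre of the top face of the lever's pad (24 along the lever, 26 wide). In the rest's frame at x 58, z 73 with the lever up and x 73, z 47 when fully down, y 0. Push it down from above with closed fingers, to a stop of 12 to 20 N and no harder
- foot: Fixed steel plate 110 x 110 x 10 carrying the ball post on its axis. Origin: centre of its underside, on the table. Post: flat collar dia 80; above it a neck dia 13 and a ball dia 32, ball centre 34 and top 50 above the collar's face. The post's height varies and is not measured: collar face 35 to 70 above the table, so feel for it. Pushing with over 30 N is forcing it
- teapot: Pewter teapot, diameter 150, 120 high, origin at the centre of its underside. Bystander
- sugar_bowl: Pewter sugar bowl with two handles, diameter 94 (132 over the handles), 62 high, origin at the centre of its underside. Bystander
- milk_jug: Pewter milk jug, diameter 94 (about 115 over handle and lip), 66 high, origin at the centre of its underside. Bystander
Things that resemble listed ones, but are neither listed nor needed, are in the scene too. What is shaped like the rest but orange is not meant.

How it is judged:
By the outcome, as a careful person would: the job done as asked, in the order asked, and still so for the second after the job is handed in, with the robot touching nothing.
It also fails if it takes over 62 s, if anything falls off the work surface, if the arm or the gripper's body presses on something with over 40 N, if the wrist force passes 120 N, or if a joint passes its speed limit or range.

## Robot

A 6-joint arm with a two-finger parallel gripper is mounted at the origin on the work surface. World frame = base frame: x ahead of the robot, y to its left, z up, the work surface at z = 0. Lengths are in m, angles in rad, forces in N, time in s.
With the tool pointing down it reaches from about 0.35 to 0.85 m from the base axis. Payload 8.1 kg.
Tool frame: the origin (TCP) lies between the finger pads; the fingertips stand 14 mm ahead of it and the grasp point (between the pads) lies 5 mm behind it (robot.tcp_to_tips is the z of the fingertips in the tool frame, in m); z points along the fingers, y is the line along which they close (so a half turn about z gives the same grasp; the last joint's range is limited). The gripper opens to 93 mm and grips with 3 to 60 N. Pads are 15 mm wide; open, the fingers measure 128 mm over their backs; the gripper's body (75 mm by 188 mm) begins 65 mm behind the grasp point.
Start: joints at [-1.314, 0.13, 1.488, -0, 1.523, -0.085], TCP at [0.201, -0.565, 0.233] pointing down, gripper open.
Joint ranges: [-2.96, 2.96], [-0.89, 2.26], [0.02, 2.5], [-1.34, 4.48], [0, 2.73], [-2.66, 2.66]. Speed limits (rad/s): [2.39, 2.39, 2.79, 3.14, 3.14, 3.14].

## Interface

Orientations are given as a rotation vector (axis times angle).
In Python, from plant import sensors, read_camera, robot gives the robot as it stands.
- The arm moves only by the tool advance, called after ">>>" by a JSON object that holds its "method" and its "body". Schema: {"type":"object","properties":{"plan":{"type":"array","items":{"type":"array","items":{"type":"array","items":{"type":"number"},"minItems":5,"maxItems":5},"minItems":1,"maxItems":20},"minItems":1,"maxItems":1},"grip_force":{"type":"number"},"only":{"type":"string"},"quiet":{"type":"boolean"},"lines":{"type":"string"}},"required":["plan"],"additionalProperties":false}. plan is a list that holds a single list of rows (three levels of brackets), with 1 to 20 rows, each of 5 numbers: the finger opening in m, then dx, dy, dz in shares of the most that a row can go, 1 being 50 mm, then a turn about the tool's z in normalised numbers (1 is 2 rad); each row shifts and turns the commanded pose from where the row before left it, along the tool's axes as they then stand; what a row does not reach is not made up. A row lasts 1/10 s, in which the tool goes at most 0.05 m and 0.15 rad, less where a joint would pass 70% of its speed; a pose out of reach is approached as far as the arm can. The fingers move at their own pace and stop on an object; grip_force is the grip in N (left out, the last holds). Time passes only in rows, so rows that do not move let the fingers close. The tool returns the time, the measured TCP pose, the force, the opening and the grip force at its end. only (a regular expression) keeps the lines of the reply that match it, lines (a string "A,B") keeps lines A to B, and quiet returns only ok. Shift and turn numbers lie between -1 and 1, and a call with a number outside is refused. Input that does not fit is refused with a message, and nothing moves.
- sensors.read_state(): the state, without advancing time (a new reading comes with each control period).
- read_camera(name): name is "side" or "top" or "wrist"; returns a dict with "image" (420x560x3 uint8, red, green, blue), "depth" (420x560 float32, m along the optical axis (not along the pixel's ray), 0 where there is no reading), "fx", "fy", "cx", "cy" (pixels), "R" (3x3) and "t" (3): a world point X has camera coordinates R X + t. Camera axes: x right, y down, z forward; pixel columns grow to the right and rows downward; lengths in m; the calibration is good to about 2 mm. A picture is of the moment at which its call begins.
- robot.close_job(): hands the job in; it is judged then, once.
The state is a dict: "t": time; "q": joint angles; "dq": joint speeds; "joint_torque": joint torques, N m; "tool_pos": TCP position; "orientation": TCP orientation; "force": force on the tool from outside, world axes, zero at the start; "wrist_torque": the same for the moment, N m; "opening": finger opening in m; "gripper_force": force on a finger pad.
Only numpy, scipy, OpenCV 4.12 (cv2) and the standard library are available. Lean on these libraries where they do the work, as an engineer would, in place of code of your own. Each camera call takes 0.05 s, during which the arm holds its last target. There are 200 camera calls.

## Working session

There is one attempt and no reset: what is moved stays moved. The work goes in short steps, Python scripts to look and compute and a tool call to move; the robot and the scene stay as the last step left them, time stands still between calls to the robot, and variables do not carry over. Pictures are saved under pics/ and viewed, at most 10 in all, crops included, and the job is handed in when it is done.

```bash
mkdir -p pics; ls; cat > h.py <<'E'
import numpy as np, cv2
from plant import sensors, read_camera, robot
def pt(c,u,v,d=None):
    d=c["depth"][int(v),int(u)] if d is None else d
    p=np.array([(u-c["cx"])/c["fx"]*d,(v-c["cy"])/c["fy"]*d,d])
    return c["R"].T@(p-c["t"])
def cloud(c):
    v,u=np.mgrid[:420,:560]; d=c["depth"]
    p=np.stack([(u-c["cx"])/c["fx"]*d,(v-c["cy"])/c["fy"]*d,d],-1)
    return (p-c["t"])@c["R"]
E
python3 - <<'E'
from h import *
for n in("top","side"):
    c=read_camera(n); np.savez(n,**c)
    cv2.imwrite(f"pics/{n}.png",cv2.resize(c["image"][...,::-1],(800,600)))
    print(n,-c["R"].T@c["t"],c["R"][2])
print(sensors.read_state())
E
```

```text
pics
top [0.47886614 0.02418031 1.06055479] [ 0.13920853 -0.02885372 -0.98984264]
side [ 0.42857289 -0.74633662  0.73203976] [ 0.19019317  0.74352059 -0.64109569]
{'t': 0.1, 'q': array([-1.31436041e+00,  1.31093249e-01,  1.48916307e+00,  7.73103834e-06,
        1.52301520e+00, -8.53684017e-02]), 'dq': array([ 0.00225909, -0.00129031, -0.00125749,  0.00027551,  0.00011975,
       -0.00027455]), 'joint_torque': array([ 1.75553363e-03, -5.61343288e+01, -4.93094730e+01,  7.71159679e-02,
        2.92141229e-02, -3.73819410e-05]), 'tool_pos': array([ 0.20102841, -0.56479664,  0.23169181]), 'orientation': array([-3.09417619e+00, -5.34009994e-01,  2.13092314e-04]), 'force': array([ 0.16992264, -0.06739854,  0.87740263]), 'wrist_torque': array([ 0.03179304, -0.01883362,  0.0271526 ]), 'gripper_force': 0.0, 'opening': 0.09299751125935353}
```

View pics/top.png

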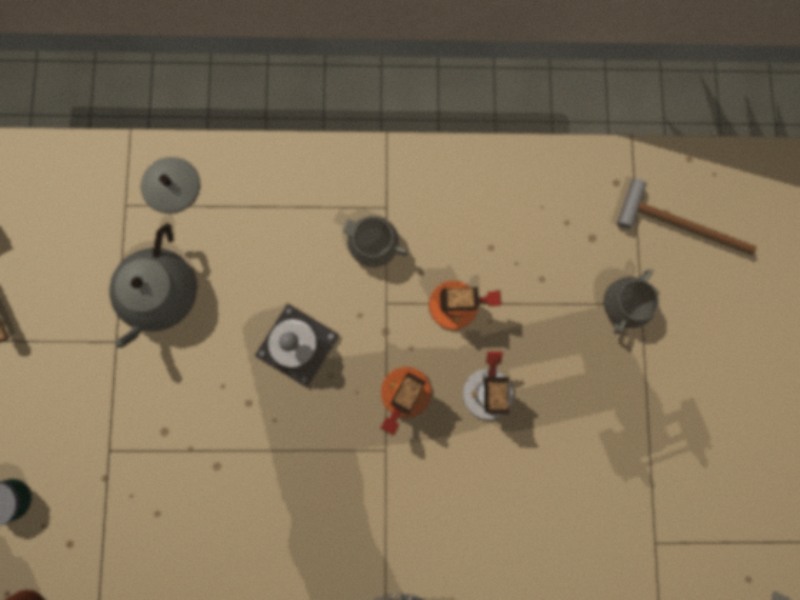

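View pics/side.png

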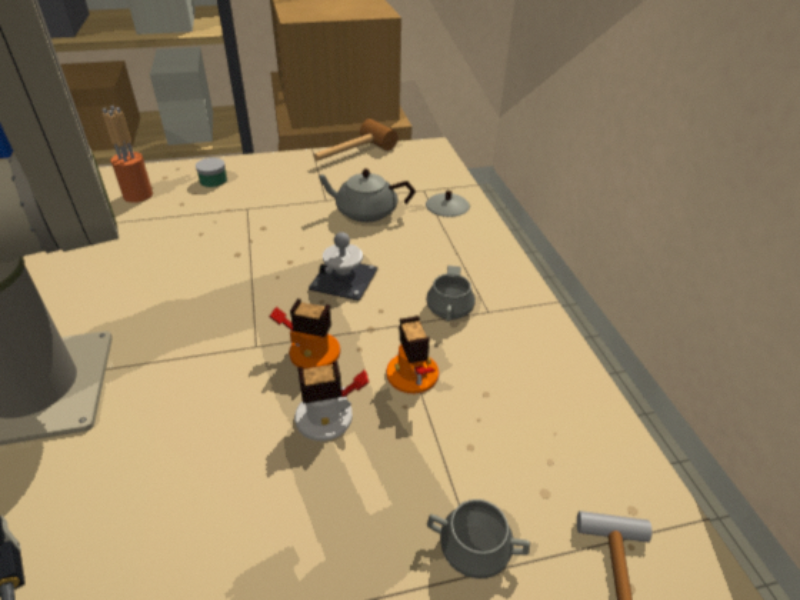

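In the top picture (800x600) the candidates for the rest are orange (455,305), orange (407,392) and bare aluminium (490,395). The aluminium one fits, and the foot is at (297,343). In the side picture the rest is at (322,400), its lever is raised at (355,383), and the foot is at (343,265). I'll confirm it in one crop and measure from the point cloud.

```bash
python3 - <<'E'
from h import *
c=dict(np.load("top.npz")); s=dict(np.load("side.npz"))
cv2.imwrite("pics/crop.png",cv2.resize(c["image"][200:310,170:380,::-1],(800,419),interpolation=cv2.INTER_CUBIC))
P=cloud(c);S=cloud(s)
r0=pt(c,497*.7,392*.7); f0=pt(c,289*.7,342*.7); print("saddle",r0,"ball",f0)
Pa=np.concatenate([P.reshape(-1,3),S.reshape(-1,3)]); src=np.r_[np.zeros(420*560),np.ones(420*560)]
C=np.concatenate([c["image"].reshape(-1,3),s["image"].reshape(-1,3)]).astype(int)
red=(C[:,0]>90)&(C[:,1]<60)&(C[:,2]<60)
for k in (0,1):
    near=(np.hypot(*(Pa[:,:2]-r0[:2]).T)<.06)&(src==k)
    m=near&(Pa[:,2]>.085)&(Pa[:,2]<.115)&~red
    print(k,"saddle",m.sum(),cv2.minAreaRect(Pa[m][:,:2].astype(np.float32)*1000),np.percentile(Pa[m][:,2],[5,50,95]))
    m=near&(Pa[:,2]>.006)&(Pa[:,2]<.014); q=Pa[m][:,:2]
    print("flange",m.sum(),cv2.minEnclosingCircle(q.astype(np.float32)*1000))
    m=(np.hypot(*(Pa[:,:2]-r0[:2]).T)<.11)&(src==k)&red&(Pa[:,2]>.03)
    print("red",m.sum(),Pa[m].mean(0), Pa[m].max(0))
    nf=(np.hypot(*(Pa[:,:2]-f0[:2]).T)<.09)&(src==k)
    z=Pa[nf][:,2]; h=np.histogram(z,np.arange(-.005,.14,.005)); print("foot z",[(round(b,3),int(n)) for b,n in zip(h[1],h[0]) if n])
    m=nf&(Pa[:,2]>.005)&(Pa[:,2]<.016); print("plate",cv2.minAreaRect(Pa[m][:,:2].astype(np.float32)*1000))
    m=nf&(Pa[:,2]>.03)&(Pa[:,2]<.075); print("collar",cv2.minEnclosingCircle(Pa[m][:,:2].astype(np.float32)*1000),np.median(Pa[m][:,2]))
    m=nf&(Pa[:,2]>.085)
    if m.sum()>8:
        A=np.c_[2*Pa[m],np.ones(m.sum())]; x=np.linalg.lstsq(A,(Pa[m]**2).sum(1),rcond=None)[0]
        print("ball",m.sum(),x[:3],"r",np.sqrt(x[3]+x[:3]@x[:3]),"maxz",Pa[m][:,2].max(),"mean",Pa[m].mean(0))
E
```

```text
saddle [ 0.46156346 -0.16015609  0.10240633] ball [0.541735   0.17509555 0.11488458]
0 saddle 396 ((456.6318359375, -161.4694366455078), (33.59968566894531, 57.705848693847656), 89.82191467285156) [0.09558739 0.10076355 0.10777745]
flange 384 ((456.5602722167969, -161.90631103515625), 45.00659942626953)
red 56 [ 0.51924114 -0.15959129  0.07727855] [ 0.52589199 -0.14982523  0.08576128]
foot z [(np.float64(-0.005), 703), (np.float64(0.0), 1288), (np.float64(0.005), 376), (np.float64(0.01), 591), (np.float64(0.015), 26), (np.float64(0.02), 7), (np.float64(0.025), 18), (np.float64(0.03), 3), (np.float64(0.05), 2), (np.float64(0.055), 12), (np.float64(0.06), 433), (np.float64(0.065), 273), (np.float64(0.095), 2), (np.float64(0.1), 22), (np.float64(0.105), 50), (np.float64(0.11), 65), (np.float64(0.115), 6)]
plate ((550.16162109375, 173.0338134765625), (158.3671417236328, 160.3463134765625), 3.2230939865112305)
collar ((539.7158203125, 180.2259521484375), 43.95872116088867) 0.0644177531629048
ball 145 [0.54370707 0.17794906 0.10069532] r 0.014456936350976035 maxz 0.1169008710230942 mean [0
[... 514 characters left out ...]
025), 60), (np.float64(0.03), 16), (np.float64(0.035), 5), (np.float64(0.055), 26), (np.float64(0.06), 237), (np.float64(0.065), 114), (np.float64(0.07), 6), (np.float64(0.075), 6), (np.float64(0.08), 4), (np.float64(0.085), 3), (np.float64(0.09), 9), (np.float64(0.095), 16), (np.float64(0.1), 22), (np.float64(0.105), 24), (np.float64(0.11), 29), (np.float64(0.115), 1)]
plate ((544.2446899414062, 177.2200927734375), (116.05970001220703, 110.60578918457031), 59.34600067138672)
collar ((544.1092529296875, 177.20840454101562), 42.157596588134766) 0.06412113502057498
ball 104 [0.54419989 0.17715322 0.0998783 ] r 0.014638699134532451 maxz 0.1150361042117892 mean [0.54312912 0.1701006  0.10439558]
```

View pics/crop.png

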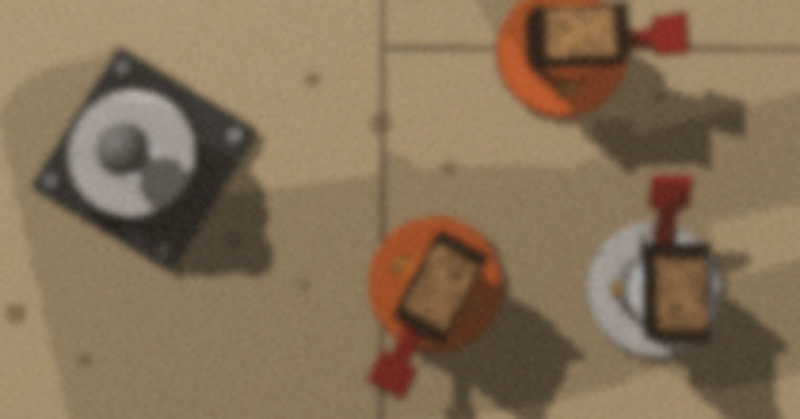

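The crop confirms it: the aluminium rest with its saddle at (675,290), the red lever pointing up to (670,195), and bare flange metal at (620,290). The post is at (130,150).

- **Rest:** (0.457, -0.162), yaw about 0. The saddle top (0.100–0.107) and flange radius (45 mm) match the description.
- **Ball:** (0.544, 0.177), with the collar at about 0.064.

I'll square the tool to the world axes and move over the rest.

Units first: shifts go in shares of 50 mm and turns go in shares of 2 rad. So -0.0403 m is -0.806, 0.0256 m is 0.512, 0.114 rad / 2 = 0.057.

>>> {"method": "advance", "body": {"plan": [[[0.093,0,0,0,0.057],[0.093,0,0,0,0.057],[0.093,0,0,0,0.057],[0.093,0.512,-0.806,0,0],[0.093,0.512,-0.806,0,0],[0.093,0.512,-0.806,0,0],[0.093,0.512,-0.806,0,0],[0.093,0.512,-0.806,0,0],[0.093,0.512,-0.806,0,0],[0.093,0.512,-0.806,0,0],[0.093,0.512,-0.806,0,0],[0.093,0.512,-0.806,0,0],[0.093,0.512,-0.806,0,0],[0.093,0,0,0,0],[0.093,0,0,0,0]]], "grip_force": 50}}

```text
t: 1.6
tool_pos: [0.4573, -0.1614, 0.2322]
orientation: [-3.142, -0.005, 0.002]
force: [0.0, 0.0, 0.1]
opening: 0.0933
gripper_force: 0.0
```

```bash
python3 - <<'E'
from h import *
s=sensors.read_state();print(s["tool_pos"],cv2.Rodrigues(s["orientation"])[0].round(3).tolist())
c=read_camera("wrist");cv2.imwrite("pics/w1.png",c["image"][...,::-1]);P=cloud(c).reshape(-1,3)
near=np.hypot(P[:,0]-.457,P[:,1]+.162)<.06
for lo,hi in((.09,.112),(.006,.014)):
    m=near&(P[:,2]>lo)&(P[:,2]<hi);print(m.sum(),cv2.minAreaRect(P[m][:,:2].astype(np.float32)*1000))
E
```

```text
[ 0.45728977 -0.1613868   0.23220917] [[1.0, 0.003, -0.001], [0.003, -1.0, 0.0], [-0.001, -0.0, -1.0]]
2065 ((457.8287658691406, -161.05682373046875), (60.081756591796875, 33.63246536254883), 0.2775881290435791)
1423 ((460.610595703125, -161.400390625), (81.4030990600586, 88.7820053100586), 0.1621050089597702)
```

View pics/w1.png

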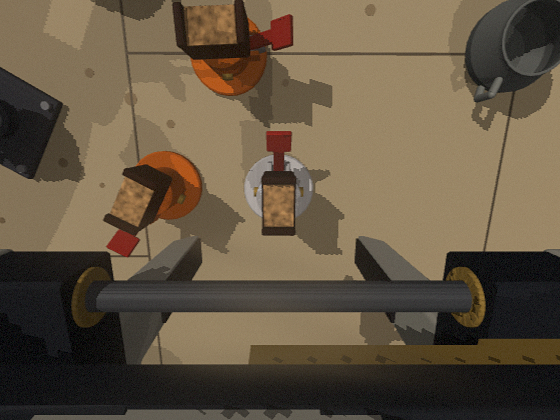

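The wrist view shows the rest's saddle at (278,203), square between the fingers, with its lever at (278,143). The wrist measurement is (0.4575, -0.1615), so I can descend and grip.

Scaled: 0.03 m is 0.6, 0.02 m is 0.4.

>>> {"method": "advance", "body": {"plan": [[[0.093,0,0,0.6,0],[0.093,0,0,0.6,0],[0.093,0,0,0.6,0],[0.093,0,0,0.6,0],[0.093,0,0,0.4,0],[0.093,0,0,0.28,0],[0.093,0,0,0,0],[0.03,0,0,0,0],[0.03,0,0,0,0],[0.03,0,0,0,0],[0.03,0,0,0,0],[0.03,0,0,0,0],[0.03,0,0,0,0],[0.03,0,0,0,0],[0.03,0,0,0,0]]], "grip_force": 50}}

```text
t: 3.15
tool_pos: [0.4572, -0.1622, 0.0786]
orientation: [-3.141, 0.0, 0.0]
force: [0.3, 0.3, -4.7]
opening: 0.0338
gripper_force: 17.5
```

Scaled: -0.03 m is -0.6, -0.02 m is -0.4.

>>> {"method": "advance", "body": {"plan": [[[0.03,0,0,0,0],[0.03,0,0,0,0],[0.03,0,0,0,0],[0.03,0,0,-0.2,0],[0.03,0,0,-0.4,0],[0.03,0,0,-0.6,0],[0.03,0,0,-0.6,0],[0.03,0,0,-0.6,0],[0.03,0,0,-0.6,0],[0.03,0,0,0,0],[0.03,0,0,0,0],[0.03,0,0,0,0]]], "grip_force": 60}}

```text
t: 4.35
tool_pos: [0.456, -0.1619, 0.2261]
orientation: [-3.14, 0.0, 0.005]
force: [0.3, -0.0, -5.8]
opening: 0.0339
gripper_force: 60.0
```

```bash
python3 - <<'E'
from h import *
c=read_camera("side");P=cloud(c);
cv2.imwrite("pics/s2.png",cv2.resize(c["image"][...,::-1][100:380,120:420],(640,597),interpolation=cv2.INTER_CUBIC))
P=P.reshape(-1,3)
m=(np.hypot(P[:,0]-.457,P[:,1]+.162)<.05)&(P[:,2]>.1)
z=P[m]; f=z[(z[:,2]<.175)]; 
h=np.histogram(z[:,2],np.arange(.1,.3,.005));print(*[(round(float(b),3),int(n)) for b,n in zip(h[1],h[0]) if n])
f=z[(z[:,2]>.153)&(z[:,2]<.167)]; print(cv2.minEnclosingCircle(f[:,:2].astype(np.float32)*1000))
E
```

```text
(0.145, 32) (0.15, 82) (0.155, 536) (0.16, 57) (0.165, 39) (0.17, 50) (0.175, 77) (0.18, 57) (0.185, 67) (0.19, 57) (0.195, 92) (0.2, 75) (0.205, 93) (0.21, 56) (0.215, 42) (0.22, 57) (0.225, 59) (0.23, 66) (0.235, 36) (0.24, 20) (0.245, 20) (0.25, 1) (0.29, 8)
((455.12701416015625, -162.64993286132812), 45.51082229614258)
```

View pics/s2.png

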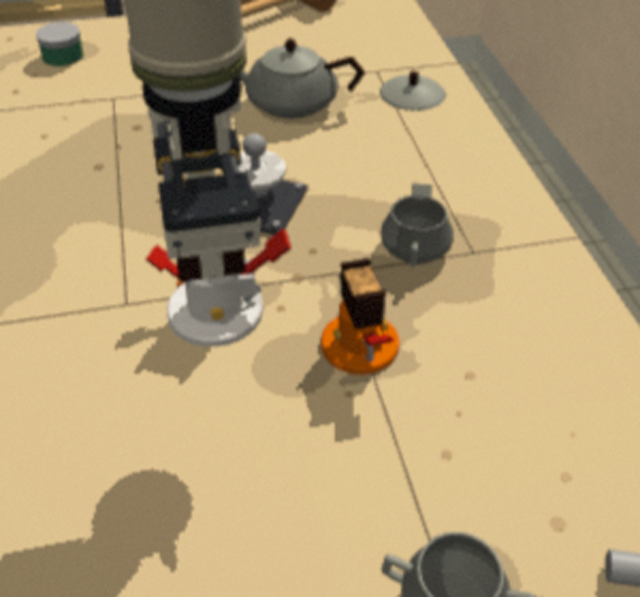

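The side view shows the rest hanging level in the gripper at (215,310) with its lever still up at (268,250). Next I move it over the ball.

Scaled: -0.034 m is -0.68, -0.017 m is -0.34.

>>> {"method": "advance", "body": {"plan": [[[0.03,0.09,-0.34,0,0],[0.03,0.17,-0.68,0,0],[0.03,0.17,-0.68,0,0],[0.03,0.18,-0.68,0,0],[0.03,0.18,-0.68,0,0],[0.03,0.18,-0.68,0,0],[0.03,0.18,-0.68,0,0],[0.03,0.18,-0.68,0,0],[0.03,0.18,-0.68,0,0],[0.03,0.17,-0.68,0,0],[0.03,0.09,-0.33,0,0],[0.03,0,0,0,0],[0.03,0,0,0,0],[0.03,0,0,0,0]]]}}

```text
t: 5.8
tool_pos: [0.5454, 0.176, 0.2278]
orientation: [3.141, -0.002, -0.002]
force: [0.6, -0.4, -5.4]
opening: 0.0338
gripper_force: 60.0
```

```bash
python3 - <<'E'
from h import *
s=sensors.read_state();print(s["tool_pos"],s["force"])
for n in("top","side"):
    c=read_camera(n);P=cloud(c).reshape(-1,3)
    C=c["image"].reshape(-1,3)
    m=(np.hypot(P[:,0]-.544,P[:,1]-.177)<.055)&(P[:,2]>.15)&(P[:,2]<.166)
    f=P[m]; print(n,m.sum(),cv2.minEnclosingCircle(f[:,:2].astype(np.float32)*1000))
    A=np.c_[f[:,:2]-f[:,:2].mean(0),np.ones(len(f))];print(np.linalg.lstsq(A,f[:,2],rcond=None)[0])
c=read_camera("side");cv2.imwrite("pics/s3.png",cv2.resize(c["image"][...,::-1][100:240,180:330],(640,597),interpolation=cv2.INTER_CUBIC))
E
```

```text
[0.54538224 0.17597612 0.22783159] [ 0.61634081 -0.41317474 -5.35374942]
top 134 ((542.06640625, 151.4565887451172), 37.25041961669922)
[0.00205736 0.05282812 0.15958987]
side 358 ((545.0888061523438, 173.38775634765625), 44.90098190307617)
[0.00754849 0.06716184 0.15890002]
```

View pics/s3.png

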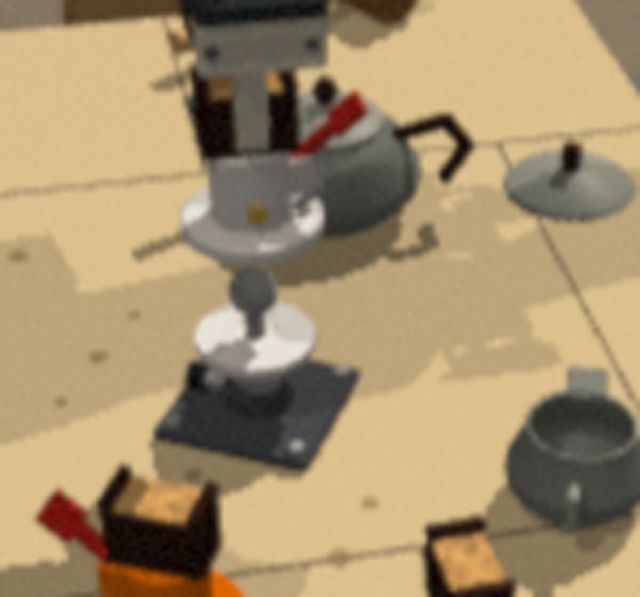

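The side view shows the flange centred at (254,215) above the ball at (253,290), with the lever still up at (340,115). I'll trim the position by 1–1.5 mm and lower in steps, watching the force.

Scaled: 0.01 m is 0.2, -0.001 m is -0.02.

>>> {"method": "advance", "body": {"plan": [[[0.03,-0.02,-0.026,0,0],[0.03,0,0,0.2,0],[0.03,0,0,0.2,0],[0.03,0,0,0.2,0],[0.03,0,0,0.08,0],[0.03,0,0,0.08,0],[0.03,0,0,0,0],[0.03,0,0,0,0]]]}}

```text
t: 6.75
tool_pos: [0.5449, 0.1785, 0.1909]
orientation: [-3.141, 0.0, -0.001]
force: [0.4, -0.9, -5.0]
opening: 0.0336
gripper_force: 60.0
```

>>> {"method": "advance", "body": {"plan": [[[0.03,0,0,0.08,0],[0.03,0,0,0.08,0],[0.03,0,0,0.08,0],[0.03,0,0,0.04,0],[0.03,0,0,0,0],[0.03,0,0,0,0]]]}}

```text
t: 7.35
tool_pos: [0.5448, 0.1784, 0.1766]
orientation: [3.142, -0.0, -0.0]
force: [-0.6, -0.2, -5.9]
opening: 0.0336
gripper_force: 60.0
```

Scaled: 0.003 m is 0.06, 0.002 m is 0.04.

>>> {"method": "advance", "body": {"plan": [[[0.03,0,0,0.06,0],[0.03,0,0,0.06,0],[0.03,0,0,0.04,0],[0.03,0,0,0,0],[0.03,0,0,0,0]]]}}

```text
t: 7.85
tool_pos: [0.5447, 0.1784, 0.1685]
orientation: [3.142, -0.0, -0.0]
force: [-0.9, -0.2, -5.1]
opening: 0.0335
gripper_force: 60.0
```

>>> {"method": "advance", "body": {"plan": [[[0.03,0,0,0.04,0],[0.03,0,0,0.04,0],[0.03,0,0,0,0],[0.03,0,0,0,0]]]}}

```text
t: 8.25
tool_pos: [0.5451, 0.1786, 0.1651]
orientation: [-3.141, 0.0, -0.002]
force: [1.5, 0.2, -3.4]
opening: 0.0339
gripper_force: 60.0
```

>>> {"method": "advance", "body": {"plan": [[[0.03,0,0,0.04,0],[0.03,0,0,0.02,0],[0.03,0,0,0,0],[0.03,0,0,0,0]]]}}

```text
t: 8.65
tool_pos: [0.5457, 0.1787, 0.1639]
orientation: [-3.141, 0.0, -0.004]
force: [-3.4, -0.4, 8.3]
opening: 0.0335
gripper_force: 60.0
```

Contact with the detents came at about 0.1645, so home should be near 0.142. I'll press on in small steps.

Scaled: 0.0006 m is 0.012, 0.0004 m is 0.008.

>>> {"method": "advance", "body": {"plan": [[[0.03,0,0,0.012,0],[0.03,0,0,0.008,0],[0.03,0,0,0,0]]]}}

```text
t: 8.95
tool_pos: [0.5458, 0.1787, 0.1633]
orientation: [-3.141, 0.0, -0.005]
force: [-3.7, -0.2, 9.4]
opening: 0.0337
gripper_force: 60.0
```

>>> {"method": "advance", "body": {"plan": [[[0.03,0,0,0.01,0],[0.03,0,0,0,0]]]}}

```text
t: 9.15
tool_pos: [0.5457, 0.1788, 0.1628]
orientation: [-3.141, 0.0, -0.004]
force: [-2.3, -0.5, 9.6]
opening: 0.0337
gripper_force: 60.0
```

Scaled: 0.001 m is 0.02, -0.0005 m is -0.01.

>>> {"method": "advance", "body": {"plan": [[[0.03,-0.01,0,0.02,0],[0.03,0,0,0,0]]]}}

```text
t: 9.35
tool_pos: [0.5455, 0.1787, 0.1616]
orientation: [-3.141, 0.0, -0.005]
force: [-1.5, 0.7, 5.5]
opening: 0.0335
gripper_force: 60.0
```

>>> {"method": "advance", "body": {"plan": [[[0.03,0,0,0.02,0],[0.03,0,0,0.02,0],[0.03,0,0,0,0]]]}}

```text
t: 9.65
tool_pos: [0.5454, 0.1787, 0.159]
orientation: [-3.141, 0.0, -0.005]
force: [-0.6, -0.2, 4.0]
opening: 0.0337
gripper_force: 60.0
```

>>> {"method": "advance", "body": {"plan": [[[0.03,0,0,0.02,0],[0.03,0,0,0.02,0],[0.03,0,0,0,0]]]}}

```text
t: 9.95
tool_pos: [0.545, 0.1785, 0.1555]
orientation: [-3.141, 0.0, -0.003]
force: [2.0, -1.2, -0.2]
opening: 0.0337
gripper_force: 60.0
```

Scaled: 0.001 m is 0.02.

>>> {"method": "advance", "body": {"plan": [[[0.03,0,0,0.02,0],[0.03,0,0,0.02,0],[0.03,0,0,0.02,0],[0.03,0,0,0,0]]]}}

```text
t: 10.35
tool_pos: [0.543, 0.1783, 0.1506]
orientation: [3.141, -0.0, -0.005]
force: [-0.4, 1.0, -7.5]
opening: 0.0338
gripper_force: 60.0
```

>>> {"method": "advance", "body": {"plan": [[[0.03,0,0,0.02,0],[0.03,0,0,0.02,0],[0.03,0,0,0.02,0],[0.03,0,0,0,0]]]}}

```text
t: 10.75
tool_pos: [0.5433, 0.1783, 0.1479]
orientation: [3.141, -0.0, -0.004]
force: [-2.1, 0.9, -10.4]
opening: 0.0335
gripper_force: 60.0
```

>>> {"method": "advance", "body": {"plan": [[[0.03,0,0,0.02,0],[0.03,0,0,0.02,0],[0.03,0,0,0,0]]]}}

```text
t: 11.05
tool_pos: [0.5446, 0.1784, 0.1469]
orientation: [3.142, -0.0, 0.001]
force: [1.0, 0.6, -11.4]
opening: 0.0338
gripper_force: 60.0
```

Scaled: 0.001 m is 0.02.

>>> {"method": "advance", "body": {"plan": [[[0.03,0,0,0.02,0],[0.03,0,0,0.02,0],[0.03,0,0,0,0]]]}}

```text
t: 11.35
tool_pos: [0.5444, 0.1783, 0.1448]
orientation: [3.141, -0.0, 0.001]
force: [1.0, 0.4, -11.8]
opening: 0.0338
gripper_force: 60.0
```

>>> {"method": "advance", "body": {"plan": [[[0.03,0,0,0.02,0],[0.03,0,0,0.02,0],[0.03,0,0,0,0]]]}}

```text
t: 11.65
tool_pos: [0.5439, 0.1783, 0.1425]
orientation: [3.141, -0.0, -0.001]
force: [0.9, -0.1, -14.5]
opening: 0.0335
gripper_force: 60.0
```

>>> {"method": "advance", "body": {"plan": [[[0.03,0,0,0.02,0],[0.03,0,0,0,0]]]}}

```text
t: 11.85
tool_pos: [0.544, 0.1784, 0.1425]
orientation: [3.141, -0.0, -0.001]
force: [-2.3, -0.9, -7.9]
opening: 0.0338
gripper_force: 60.0
```

The collar was felt at 0.1425. Now a firm, measured push.

Scaled: 0.001 m is 0.02.

>>> {"method": "advance", "body": {"plan": [[[0.03,0,0,0.02,0],[0.03,0,0,0,0]]]}}

```text
t: 12.05
tool_pos: [0.5441, 0.1784, 0.1424]
orientation: [3.141, -0.0, -0.0]
force: [-7.3, -1.2, 0.5]
opening: 0.0335
gripper_force: 60.0
```

>>> {"method": "advance", "body": {"plan": [[[0.03,0,0,0.02,0],[0.03,0,0,0,0],[0.03,0,0,0,0]]]}}

```text
t: 12.35
tool_pos: [0.5441, 0.1784, 0.1424]
orientation: [3.141, -0.0, 0.0]
force: [-10.6, -2.1, 7.3]
opening: 0.0338
gripper_force: 60.0
```

Scaled: -0.0012 m is -0.024, -0.0002 m is -0.004.

>>> {"method": "advance", "body": {"plan": [[[0.03,-0.024,-0.004,0,0],[0.03,0,0,0,0]]]}}

```text
t: 12.55
tool_pos: [0.544, 0.1784, 0.1424]
orientation: [3.141, -0.0, 0.004]
force: [-4.9, -3.1, 5.7]
opening: 0.0336
gripper_force: 60.0
```

>>> {"method": "advance", "body": {"plan": [[[0.03,0,0,0.02,0],[0.03,0,0,0,0],[0.03,0,0,0,0]]]}}

```text
t: 12.85
tool_pos: [0.544, 0.1784, 0.1424]
orientation: [3.141, -0.0, 0.004]
force: [-9.6, -4.0, 11.9]
opening: 0.0337
gripper_force: 60.0
```

It is stopped hard at 0.1424 with a firm load. I'll relax, release, rise and look.

Scaled: -0.04 m is -0.8, -0.03 m is -0.6.

>>> {"method": "advance", "body": {"plan": [[[0.03,-0.02,0.01,-0.02,0],[0.03,0,0,-0.02,0],[0.03,0,0,0,0],[0.065,0,0,0,0],[0.065,0,0,0,0],[0.065,0,0,0,0],[0.065,0,0,0,0],[0.065,0,0,-0.4,0],[0.065,0,0,-0.6,0],[0.065,0,0,-0.6,0],[0.065,0,0,-0.6,0],[0,-0.8,0,-0.6,0],[0,-0.8,0,0,0],[0,0,0,0,0],[0,0,0,0,0]]]}}

```text
t: 14.35
tool_pos: [0.4617, 0.1783, 0.2814]
orientation: [-3.141, -0.001, -0.002]
force: [-0.9, 0.1, 0.2]
opening: 0.0375
gripper_force: 0.0
```

```bash
python3 - <<'E'
from h import *
c=read_camera("side");cv2.imwrite("pics/s4.png",cv2.resize(c["image"][...,::-1][100:240,180:330],(640,597),interpolation=cv2.INTER_CUBIC))
for n in("side","top","wrist"):
    c=read_camera(n);P=cloud(c).reshape(-1,3);C=c["image"].reshape(-1,3).astype(int)
    near=np.hypot(P[:,0]-.544,P[:,1]-.177)<.06
    red=(C[:,0]>90)&(C[:,1]<60)&(C[:,2]<60)
    m=near&(P[:,2]>.155)&(P[:,2]<.178)&~red;f=P[m]
    if len(f)>9:print(n,len(f),cv2.minAreaRect(f[:,:2].astype(np.float32)*1000),np.percentile(f[:,2],[5,50,95]))
    m=near&(P[:,2]>.068)&(P[:,2]<.08);f=P[m];
    if len(f)>9:print("flange",len(f),cv2.minEnclosingCircle(f[:,:2].astype(np.float32)*1000),np.median(f[:,2]))
    m=(np.hypot(P[:,0]-.544,P[:,1]-.177)<.11)&red&(P[:,2]>.1);f=P[m]
    if len(f)>9:print("red",len(f),f.mean(0),np.percentile(f,[2,98],axis=0))
E
```

```text
side 224 ((543.7232666015625, 177.04849243164062), (59.65259552001953, 36.56256103515625), 0.7807630896568298) [0.15622758 0.16388228 0.1703464 ]
flange 300 ((542.7255249023438, 176.65423583984375), 45.79342269897461) 0.07416127505072621
red 74 [0.59900456 0.17520478 0.13379811] [[0.57870517 0.1649484  0.11586522]
 [0.61445758 0.18769818 0.1469256 ]]
top 446 ((543.6305541992188, 177.9553985595703), (34.59651184082031, 60.11875915527344), 89.64998626708984) [0.1600354  0.16479458 0.17168366]
flange 467 ((543.6007690429688, 177.76612854003906), 44.88585662841797) 0.07428732666846881
red 20 [0.60974673 0.17904395 0.14338386] [[0.59832433 0.16741241 0.13281192]
 [0.61265582 0.18854189 0.1470629 ]]
wrist 2779 ((544.467529296875, 178.73446655273438), (34.03700256347656, 59.78087615966797), 89.9427490234375) [0.16146054 0.164471   0.1705689 ]
flange 1680 ((544.30810546875, 178.7900390625), 44.89014434814453) 0.0740409869202708
red 949 [0.60160384 0.1784415  0.13938928] [[0.58325358 0.16687249 0.12129656]
 [0.6151868  0.18997965 0.14629201]]
```

View pics/s4.png

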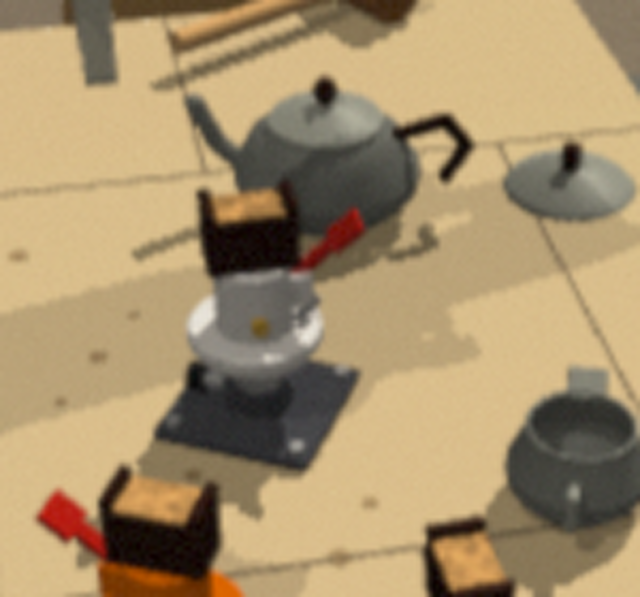

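The rest is seated upright on the collar (flange top at 0.074, collar at about 0.064, saddle level), and its lever is still up at (340,235). The pad is at about (0.602, 0.178, 0.137), so I'll move above it with closed fingers.

Scaled: 0.0355 m is 0.71, 0.03 m is 0.6.

>>> {"method": "advance", "body": {"plan": [[[0,0.71,0,0,0],[0,0.71,0,0,0],[0,0.71,0,0,0],[0,0.71,0,0,0],[0,0,0,0,0],[0,0,0,0.6,0],[0,0,0,0.6,0],[0,0,0,0.6,0],[0,0,0,0.4,0],[0,0,0,0.08,0],[0,0,0,0,0],[0,0,0,0,0]]], "grip_force": 20}}

```text
t: 15.75
tool_pos: [0.605, 0.1783, 0.1688]
orientation: [-3.141, 0.0, -0.003]
force: [-0.4, 0.5, 0.1]
opening: 0.0007
gripper_force: 0.0
```

>>> {"method": "advance", "body": {"plan": [[[0,0,0,0.06,0],[0,0,0,0.06,0],[0,0,0,0,0]]]}}

```text
t: 16.05
tool_pos: [0.6041, 0.1782, 0.1612]
orientation: [-3.142, 0.0, -0.0]
force: [1.0, -0.8, 1.4]
opening: 0.0007
gripper_force: 0.0
```

>>> {"method": "advance", "body": {"plan": [[[0,0,0,0.04,0],[0,0,0,0,0]]]}}

```text
t: 16.25
tool_pos: [0.6044, 0.1782, 0.1596]
orientation: [-3.141, 0.0, -0.002]
force: [0.0, 0.0, 3.2]
opening: 0.0002
gripper_force: 1.2
```

Scaled: 0.002 m is 0.04, 0.001 m is 0.02.

>>> {"method": "advance", "body": {"plan": [[[0,0.01,0,0.04,0],[0,0.01,0,0.04,0],[0,0.02,0,0.04,0],[0,0,0,0,0]]]}}

```text
t: 16.65
tool_pos: [0.6066, 0.1782, 0.1537]
orientation: [-3.141, 0.0, -0.002]
force: [0.6, 0.6, 4.4]
opening: 0.0001
gripper_force: 1.4
```

>>> {"method": "advance", "body": {"plan": [[[0,0.02,0,0.04,0],[0,0.02,0,0.04,0],[0,0.02,0,0.04,0],[0,0,0,0,0]]]}}

```text
t: 17.05
tool_pos: [0.6095, 0.1782, 0.1475]
orientation: [-3.141, 0.0, -0.002]
force: [0.0, 0.7, 3.9]
opening: 0.0004
gripper_force: 1.4
```

>>> {"method": "advance", "body": {"plan": [[[0,0.02,0,0.04,0],[0,0.02,0,0.04,0],[0,0.02,0,0.04,0],[0,0,0,0,0]]]}}

```text
t: 17.45
tool_pos: [0.6124, 0.1781, 0.1412]
orientation: [-3.141, 0.0, -0.001]
force: [2.0, -0.1, 3.2]
opening: 0.0005
gripper_force: 1.5
```

Scaled: 0.002 m is 0.04, 0.001 m is 0.02.

>>> {"method": "advance", "body": {"plan": [[[0,0.02,0,0.04,0],[0,0.02,0,0.04,0],[0,0.01,0,0.04,0],[0,0,0,0,0]]]}}

```text
t: 17.85
tool_pos: [0.6147, 0.1781, 0.1348]
orientation: [3.142, -0.0, -0.0]
force: [0.9, 0.8, 3.9]
opening: 0.0008
gripper_force: 1.3
```

>>> {"method": "advance", "body": {"plan": [[[0,0.01,0,0.04,0],[0,0.01,0,0.04,0],[0,0,0,0.02,0],[0,0,0,0,0]]]}}

```text
t: 18.25
tool_pos: [0.6156, 0.1781, 0.1299]
orientation: [3.142, -0.0, -0.0]
force: [2.4, -0.1, 3.0]
opening: -0.0
gripper_force: 1.5
```

>>> {"method": "advance", "body": {"plan": [[[0,0,0,0.02,0],[0,0,0,0.02,0],[0,0,0,0,0]]]}}

```text
t: 18.55
tool_pos: [0.6157, 0.1781, 0.1281]
orientation: [-3.142, 0.0, -0.0]
force: [3.6, 0.6, 4.5]
opening: 0.0005
gripper_force: 1.9
```

Expected stop is near TCP z 0.125.

Scaled: 0.001 m is 0.02.

>>> {"method": "advance", "body": {"plan": [[[0,0,0,0.02,0],[0,0,0,0.02,0],[0,0,0,0,0]]]}}

```text
t: 18.85
tool_pos: [0.6156, 0.1781, 0.126]
orientation: [3.142, -0.0, 0.0]
force: [2.4, -0.2, 3.2]
opening: 0.0004
gripper_force: 2.0
```

>>> {"method": "advance", "body": {"plan": [[[0,0,0,0.02,0],[0,0,0,0,0]]]}}

```text
t: 19.05
tool_pos: [0.6156, 0.1782, 0.1251]
orientation: [-3.142, 0.0, -0.0]
force: [2.6, -0.1, 3.3]
opening: 0.0005
gripper_force: 2.2
```

>>> {"method": "advance", "body": {"plan": [[[0,0,0,0.02,0],[0,0,0,0,0]]]}}

```text
t: 19.25
tool_pos: [0.6157, 0.1782, 0.1249]
orientation: [-3.142, 0.0, -0.001]
force: [1.3, 0.2, 8.8]
opening: 0.0004
gripper_force: 4.3
```

Scaled: 0.0007 m is 0.014.

>>> {"method": "advance", "body": {"plan": [[[0,0,0,0.014,0],[0,0,0,0,0],[0,0,0,0,0]]]}}

```text
t: 19.55
tool_pos: [0.6158, 0.1782, 0.1247]
orientation: [-3.141, 0.0, -0.001]
force: [0.2, -1.3, 12.1]
opening: 0.0002
gripper_force: 6.0
```

Scaled: 0.0006 m is 0.012.

>>> {"method": "advance", "body": {"plan": [[[0,0,0,0.012,0],[0,0,0,0,0],[0,0,0,0,0]]]}}

```text
t: 19.85
tool_pos: [0.616, 0.1782, 0.1245]
orientation: [-3.141, 0.0, -0.002]
force: [0.5, -0.9, 14.2]
opening: 0.0007
gripper_force: 7.0
```

It reached the hard stop at the expected height (0.1245) with 14 N. I'll let go, back off and check.

Scaled: -0.04 m is -0.8, -0.02 m is -0.4.

>>> {"method": "advance", "body": {"plan": [[[0,0,0,-0.06,0],[0,0,0,-0.4,0],[0,0,0,-0.8,0],[0,0,0,-0.8,0],[0,0,0,-0.8,0],[0,-0.8,0,0,0],[0,-0.8,0,0,0],[0,-0.8,0,0,0],[0,-0.8,0,0,0],[0,0,0,0,0],[0,0,0,0,0]]]}}

```text
t: 20.95
tool_pos: [0.4541, 0.1781, 0.2649]
orientation: [3.141, 0.001, -0.003]
force: [0.1, 0.2, -1.2]
opening: 0.0002
gripper_force: 0.0
```

```bash
python3 - <<'E'
from h import *
c=read_camera("side");cv2.imwrite("pics/s5.png",cv2.resize(c["image"][...,::-1][100:240,180:330],(640,597),interpolation=cv2.INTER_CUBIC))
for n in("side","top","wrist"):
    c=read_camera(n);P=cloud(c).reshape(-1,3);C=c["image"].reshape(-1,3).astype(int)
    near=np.hypot(P[:,0]-.544,P[:,1]-.177)<.06
    red=(C[:,0]>90)&(C[:,1]<60)&(C[:,2]<60)
    m=near&(P[:,2]>.068)&(P[:,2]<.08);f=P[m]
    if len(f)>9:
        A=np.c_[f[:,:2]-f[:,:2].mean(0),np.ones(len(f))];print(n,"flange",cv2.minEnclosingCircle(f[:,:2].astype(np.float32)*1000),np.linalg.lstsq(A,f[:,2],rcond=None)[0])
    m=(np.hypot(P[:,0]-.544,P[:,1]-.177)<.11)&red&(P[:,2]>.08);f=P[m]
    if len(f)>9:print("red",len(f),f.mean(0),np.percentile(f,[2,50,98],axis=0))
E
```

```text
side flange ((542.573974609375, 174.91915893554688), 45.44004821777344) [0.0057965  0.02756054 0.07391325]
red 73 [0.60698831 0.17538212 0.11020772] [[0.58000025 0.16517023 0.10646156]
 [0.60957944 0.17477108 0.11055916]
 [0.6262674  0.18717032 0.11260379]]
top flange ((543.478271484375, 177.7764892578125), 44.95122528076172) [0.00016879 0.00418254 0.07438815]
red 124 [0.60836891 0.17794455 0.11145746] [[0.58207777 0.16874182 0.10840822]
 [0.61230632 0.1777711  0.11163716]
 [0.6266997  0.1877366  0.11483896]]
wrist flange ((544.3773803710938, 178.9410400390625), 44.90254211425781) [ 0.00085891 -0.00054017  0.07400047]
red 1026 [0.61201622 0.17833046 0.11279024] [[0.58690453 0.16661102 0.10944123]
 [0.61429071 0.17869404 0.11100228]
 [0.63020701 0.1898739  0.11264645]]
```

View pics/s5.png

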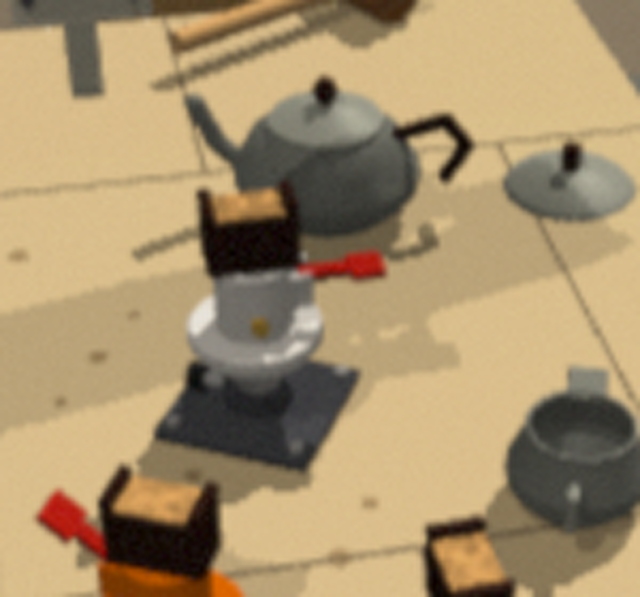

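The lever is level at (345,266), with its pad at z 0.111 (0.064 + 0.047), the flange is level on the collar, the tea things haven't moved, and the robot is clear.

```bash
python3 -c "
from plant import robot
print(robot.close_job())"
```

```text
the job is handed in; nothing more can be done
None
```

The job is handed in: the rest is fully home on the ball post and upright, the lever is down at its hard stop (pressed to 14 N), and the arm has let go and is clear, at about 21 s of the allowed 62 s.

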